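# Latch the games chest on the club-room table

## Task

The small wooden games chest with the wing knob on its lid has been left ajar. Press its lid fully down, then turn the wing knob a quarter turn clockwise so that the tongue under the lid swings behind the front edge of the frame and the chest is latched. Leave the drinking glass standing where it is.

Things in the scene. Friction and masses are not known exactly. Their poses are not given: they have to be found in the camera images.
- chest_lid (a joint): Wooden lid 176 mm deep, 196 wide, 12 thick, in the 20 mm wide frame on top of a fixed chest 220 deep, 240 wide, 110 high (its fixed twin with a round knob is already shut). Hinged along its back edge. Rad: 0 = shut, lid top 110 mm above the table, on a firm stop; grows as the front edge rises; starts at 0.2 to 0.45. Stiff hinge, stays where left; under 10 N down near the front shuts it.
- wing (a joint): Dark steel wing knob on that lid: blade 72 mm long, 10 thick, 8 to 36 mm above the lid top (ends to 40). Rad, clockwise from above, stops at 0 and 1.571; stays where left, 0.06 N m. 0: blade along the lid's front edge, tongue clear, pointing to -y of wing_grip; 1.571: blade square to that edge, tongue behind it. Starts at 0 to 0.25. If turned with the lid up, the tongue stops the lid from shutting.
- wing_grip (a point): Grip point on the wing knob's axis, 26 mm above the lid top, midway across the lid, 40 mm behind its front edge, 136 mm before the hinge line (which lies 32 mm lower). Axes are the lid's and do not turn with the knob: x from front edge to hinge, y along the front edge to the robot's left, z out of the lid; pitch = lid angle. The lid is bare 65 mm either side along y: press there.
- tumbler: Loose clear drinking glass, 74 mm across the rim, 120 mm tall, about 0.3 kg, standing on the table to one side of the chests; origin at the centre of its underside, z up.
Mind the look-alikes: they are no part of the job. There is more than one size of the tumbler; the job needs the middle-sized.

How it is judged:
On the way, in this order (a step that is already met when the one before it is completed fails the run):
1. the lid is pressed shut with the wing knob not yet turned (value of joint chest_lid below 0.05 rad and value of joint wing below 0.6 rad), for 0.2 s.
2. the wing knob is turned and the tongue is behind the frame edge (value of joint chest_lid below 0.05 rad and value of joint wing above 1.3 rad), for 0.2 s.
At the end, for the whole second after the job is handed in: The lid is shut (within 0.05 rad, about 9 mm at its front edge), the wing knob stands at 1.3 rad or more (within about 15 degrees of the full quarter turn), both are at rest, and the glass stands upright within 30 mm of where it was (all of step 2 and velocity of joint wing between -0.05 and 0.05 rad/s and velocity of joint chest_lid between -0.05 and 0.05 rad/s and distance of tumbler from where it was at the start of the episode below 0.03 m and angle between tumbler's own z axis and vertical below 0.2 rad); the robot touches nothing.
It fails at once if the drinking glass is shifted by more than 30 mm or knocked over (distance of tumbler from where it was at the start of the episode above 0.03 m or angle between tumbler's own z axis and vertical above 0.35 rad).
It also fails if it takes over 51 s, if anything falls off the work surface, if the arm or the gripper's body presses on something with over 40 N, if the wrist force passes 120 N, or if a joint passes its speed limit or range.

## Robot

A 6-joint arm with a two-finger parallel gripper is mounted at the origin on the work surface. World frame = base frame: x ahead of the robot, y to its left, z up, the work surface at z = 0. Lengths are in m, angles in rad, forces in N, time in s.
With the tool pointing down it reaches from about 0.25 to 0.775 m from the base axis. Payload 4 kg.
Tool frame: the origin (TCP) lies between the finger pads; the fingertips stand 25 mm ahead of it and the grasp point (between the pads) lies 6 mm ahead of it (robot.tip_reach is the distance from the TCP to the fingertips, in m); z points along the fingers, y is the line along which they close (so a half turn about z gives the same grasp; the last joint's range is limited). The gripper opens to 94 mm and grips with 3 to 60 N. Pads are 16 mm wide; open, the fingers measure 119 mm over their backs; the gripper's body (75 mm by 177 mm) begins 78 mm behind the grasp point.
Start: joints at [1.194, 0.087, 1.371, -0, 1.684, -0.103], TCP at [0.149, 0.53, 0.231] pointing down, gripper open.
Joint ranges: [-3.1, 3.1], [-0.76, 2.03], [0.27, 2.55], [-1.08, 4.22], [0.17, 2.65], [-2.57, 2.57]. Speed limits (rad/s): [2.79, 2.79, 3.14, 3.14, 3.14, 3.14].

## Interface

Orientations are given as [roll, pitch, yaw] about the fixed x, y, z axes, in that order (R = Rz(yaw) Ry(pitch) Rx(roll)).
In Python, from bench import sensors, snapshot, camera_info, ticket, robot gives the robot as it stands.
- The arm moves only by the tool arm_command, never from a script. Its argument "plan" is a list of rows, each an object with "grip": the closure, from -1 (fully open) to 1 (shut); "slide": the shift along the tool's x, y, z normalised to -1 to 1, where 1 is 500 mm, a list of three; "spin": the turn about the tool's z normalised to -1 to 1, where 1 is 5 degrees. A call has 1 to 10 rows; each row shifts and turns the commanded pose from where the row before left it, along the tool's axes as they then stand; what a row does not reach is not made up. A row lasts 1/8 s, in which the tool goes at most 62.5 mm and 10.7 degrees, less where a joint would pass 70% of its speed; a pose out of reach is approached as far as the arm can. A call with a number of a shift or a turn outside -1 to 1 is refused whole. A call with a gripper value outside its range is refused whole. The fingers move at their own pace and stop on an object; the grip force is fixed at half the most. Time passes only in rows, so rows that do not move let the fingers close. It gives the time, the measured TCP pose, the force, the opening and the grip force at its end, in the units of the state.
- sensors.get_obs(): the state, without advancing time (a new reading comes with each control period).
- snapshot(name): name is "scene" or "top" or "wrist"; returns the picture (400x640x3 uint8, red, green, blue); there is no depth.
- camera_info(name): a dict with "fx", "fy", "cx", "cy" (pixels), "position" and "rotation" of the camera in the world. Camera axes: x right, y up, looking along -z (the intrinsics and any distortion apply to the point x, -y, -z); pixel columns grow to the right and rows downward; lengths in m; the calibration is good to about 2 mm. A picture is of the moment at which its call begins: read the wrist's pose just before it. camera_info takes no time and is no camera call; for the wrist camera it gives the pose at the moment of the call.
- ticket.close_job(): hands the job in; it is judged then, once.
The state is a dict: "time": time; "joint_positions": joint angles; "qvel": joint speeds; "joint_torque": joint torques, N m; "tool_pos": TCP position; "ee_rot": TCP orientation; "wrist_force": force on the tool from outside, world axes, zero at the start; "wrist_torque": the same for the moment, N m; "width": finger opening in m; "finger_force": force on a finger pad.
Only numpy, scipy, OpenCV 4.12 (cv2) and the standard library are available. Lean on these libraries where they do the work, as an engineer would, in place of code of your own. Each camera call takes 0.05 s, during which the arm holds its last target. There are 200 camera calls.

## Working session

There is one attempt and no reset: what is moved stays moved. The work goes in short steps, Python scripts to look and compute and a tool call to move; the robot and the scene stay as the last step left them, time stands still between calls to the robot, and variables do not carry over. Pictures are saved under pics/ and viewed, at most 10 in all, crops included, and the job is handed in when it is done.

Besides the shell and the picture viewer there is one more tool, called after "Request:" in YAML: its name, and indented under it one key for each argument. arm_command: Moves the arm, as the interface text tells. Scaled input: -1 to 1 covers 500 mm each way for a shift and 5 degrees each way for a turn. Its arguments: {"type":"object","properties":{"plan":{"type":"array","items":{"type":"object","properties":{"grip":{"type":"number"},"slide":{"type":"array","items":{"type":"number"}},"spin":{"type":"number"}}}}},"required":["plan"]}

```bash
mkdir -p pics
python3 - <<'E'
from bench import sensors, snapshot, camera_info
import cv2, numpy as np
for n in ("scene","top"):
    im=snapshot(n); cv2.imwrite(f"pics/{n}1.png",im[:,:,::-1]); 
    print(n,camera_info(n))
o=sensors.get_obs(); print(o["time"],o["tool_pos"],o["ee_rot"],o["width"])
E
```

```text
scene {'fx': 429.4743678987618, 'fy': 429.4743678987618, 'cx': 314.6745919227151, 'cy': 200.65792878195754, 'position': array([ 1.43129184, -0.71696726,  0.87759477]), 'rotation': array([ 0.99672263, -0.00366176,  0.89739536])}
top {'fx': 487.4324794859687, 'fy': 487.4324794859687, 'cx': 312.16083856187026, 'cy': 205.449772389539, 'position': array([ 0.18458033, -0.01620841,  1.84426658]), 'rotation': array([ 0.19706836,  0.01115913, -1.57881551])}
0.1 [0.14858705 0.52908925 0.22941624] [-3.13959027e+00 -1.62885780e-04  2.86774912e+00] 0.0942878257828512
```

View pics/scene1.png

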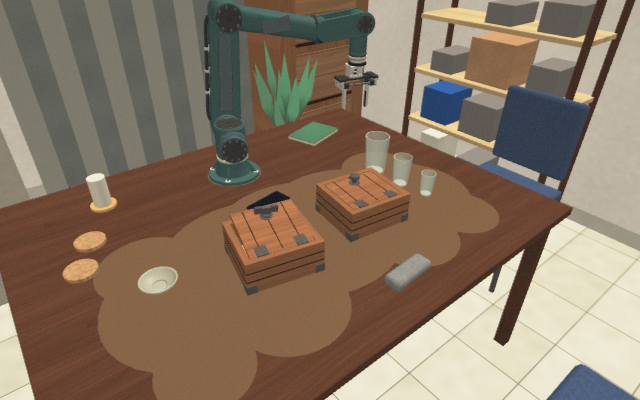

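View pics/top1.png

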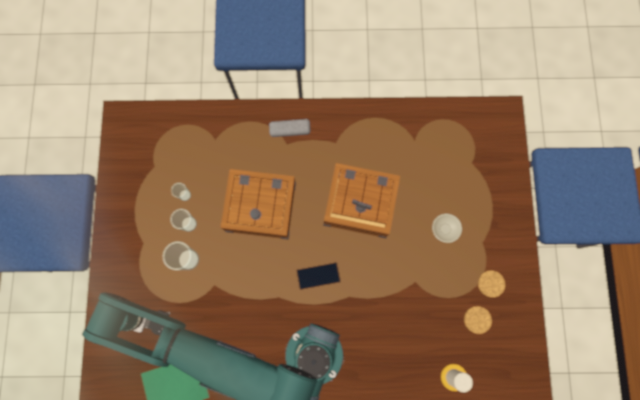

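The two look-alike chests in the top view are at (258,203), with a round knob and shut, and at (362,198), with a wing knob and ajar. The (362,198) chest is the one meant. Three glasses stand at (180,190), (182,218) and (180,256), and the middle one is far from this chest. I'll confirm in one enlarged crop.

Run:
```python
import cv2, numpy as np
a=cv2.imread("pics/top1.png")[150:250,310:415]; b=cv2.imread("pics/scene1.png")[185:295,215:330]
a=cv2.resize(a,(400,381),interpolation=cv2.INTER_CUBIC) ; b=cv2.resize(b,(398,381),interpolation=cv2.INTER_CUBIC)
cv2.imwrite("pics/crop1.png",np.hstack([a,b]))
```

```text
(no output)
```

View pics/crop1.png

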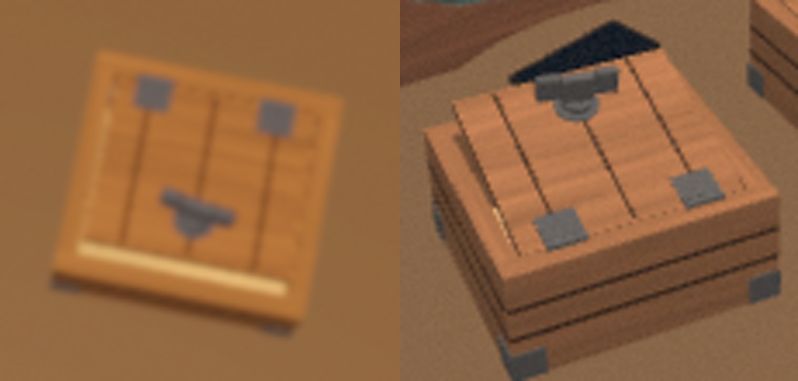

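```bash
cat > h.py <<'E'
import numpy as np
from bench import camera_info
from scipy.spatial.transform import Rotation as R
def proj(n,P,c=None):
    c=c or camera_info(n); p=(np.atleast_2d(P)-c["position"])@R.from_euler("xyz",c["rotation"]).as_matrix()
    return np.c_[c["cx"]+c["fx"]*p[:,0]/-p[:,2], c["cy"]-c["fy"]*p[:,1]/-p[:,2]]
def chest(q,P): # points in chest frame, z from table
    return R.from_euler("z",q[2]).apply(P)+[q[0],q[1],0]
def lid(t,P): # points given with lid shut
    h=np.array([.088,0,.104]); return R.from_euler("y",t).apply(np.array(P)-h)+h
def wing(t,w,s,z=.15): # blade end s=+-1 along y; clockwise from above
    return lid(t,[[-.048+ s*.036*np.sin(w), s*.036*np.cos(w), z]])
E
python3 - <<'E'
from h import *
from scipy.optimize import least_squares
ct,cs=camera_info("top"),camera_info("scene")
T=lambda l:(np.array(l)+.5)/3.81-.5+[310,150]
S=lambda l:(np.array(l)-[400,0]+.5)/3.463-.5+[215,185]
mt=T([(97,50),(343,97),(300,325),(55,275),(80,240),(288,283),(163,194),(235,214)])
ms=S([(424,130),(778,192),(507,280),(453,103),(657,52),(536,73),(617,69)])
def pts(q):
    x,y,w,t,k=q
    F=np.array([(.11,.12,.11),(.11,-.12,.11),(-.11,-.12,.11),(-.11,.12,.11)])
    L=lid(t,[(-.088,.098,.11),(-.088,-.098,.11)])
    a=np.vstack([F,L,wing(t,k,1),wing(t,k,-1)])
    return chest(q,a), chest(q,np.vstack([F[2:3],F[0:1],F[1:2],L[1:2],L[0:1],wing(t,k,-1),wing(t,k,1)]))
# scene view is from ahead/right: left corner there = front-right? try both orders via residual
for order in (0,1):
    def f(q):
        a,b=pts(q)
        if order: pass
        else: 
            F=np.array([(-.11,-.12,.11),(.11,.12,.11),(.11,-.12,.11)]); b[:3]=chest(q,F)
        return np.r_[(proj("top",a,ct)-mt).ravel(),(proj("scene",b,cs)-ms).ravel()]
    s=least_squares(f,[.5,-.1,-.1,.3,.1],loss="soft_l1"); print(order,s.cost,s.x.round(4)); print(f(s.x).reshape(-1,2).round(1).tolist())
q=s.x
E
```

```text
0 5.583845594719734 [ 0.5557 -0.1792 -0.2075  0.2251  0.1593]
[[-0.3, 0.7], [-0.5, 0.7], [0.7, -0.8], [-0.8, -0.6], [0.4, 0.3], [0.6, -0.2], [-0.7, -0.4], [0.0, 1.2], [-0.4, 0.0], [0.6, 0.5], [-0.8, -0.0], [-0.4, 0.1], [1.1, -1.0], [-0.3, 1.9], [0.4, -0.3]]
1 5.583845594719734 [ 0.5557 -0.1792 -0.2075  0.2251  0.1593]
[[-0.3, 0.7], [-0.5, 0.7], [0.7, -0.8], [-0.8, -0.6], [0.4, 0.3], [0.6, -0.2], [-0.7, -0.4], [0.0, 1.2], [-0.4, 0.0], [0.6, 0.5], [-0.8, -0.0], [-0.4, 0.1], [1.1, -1.0], [-0.3, 1.9], [0.4, -0.3]]
```

The crop confirms the chest: it has the blade knob, its lid is ajar, and its hinge plates are on the far side. The fit puts the chest at (0.556,-0.179), yaw -0.208, with lid 0.225 rad and wing 0.16 rad, all residuals under 2 px. All of this is within the given ranges. I'll rise first and then travel across.

Request:
arm_command:
  plan:
    - {"grip": 1, "slide": [0, 0, -0.1], "spin": 0}
    - {"grip": 1, "slide": [0, 0, -0.1], "spin": 0}
    - {"grip": 1, "slide": [-0.08, -0.08, 0], "spin": 0}
    - {"grip": 1, "slide": [-0.08, -0.08, 0], "spin": 0}
    - {"grip": 1, "slide": [-0.08, -0.08, 0], "spin": 0}
    - {"grip": 1, "slide": [-0.08, -0.08, 0], "spin": 0}
    - {"grip": 1, "slide": [-0.08, -0.08, 0], "spin": 0}
    - {"grip": 1, "slide": [-0.08, -0.08, 0], "spin": 0}
    - {"grip": 1, "slide": [-0.08, -0.08, 0], "spin": 0}
    - {"grip": 1, "slide": [-0.08, -0.08, 0], "spin": 0}

```text
time: 1.35
tool_pos: [0.3707, 0.1332, 0.3302]
ee_rot: [3.141, -0.0, 2.868]
wrist_force: [0.3, 0.1, 0.6]
width: 0.0007
finger_force: 0.0
```

Request:
arm_command:
  plan:
    - {"grip": 1, "slide": [-0.08, -0.07, 0], "spin": 0}
    - {"grip": 1, "slide": [-0.08, -0.07, 0], "spin": 0}
    - {"grip": 1, "slide": [-0.08, -0.07, 0], "spin": 0}
    - {"grip": 1, "slide": [-0.08, -0.07, 0], "spin": 0}
    - {"grip": 1, "slide": [-0.08, -0.07, 0], "spin": 0}
    - {"grip": 1, "slide": [0, 0, 0], "spin": 1}
    - {"grip": 1, "slide": [0, 0, 0], "spin": 1}
    - {"grip": 1, "slide": [0, 0, 0], "spin": 1}
    - {"grip": 1, "slide": [0, 0, 0], "spin": 1}
    - {"grip": 1, "slide": [0, 0, 0], "spin": 1}

```text
time: 2.6
tool_pos: [0.5153, -0.0876, 0.3297]
ee_rot: [-3.141, -0.001, 2.429]
wrist_force: [0.9, -0.2, -0.1]
width: 0.0006
finger_force: 0.0
```

Request:
arm_command:
  plan:
    - {"grip": 1, "slide": [0, 0, 0], "spin": 1}
    - {"grip": 1, "slide": [0, 0, 0], "spin": 1}
    - {"grip": 1, "slide": [0, 0, 0], "spin": 1}
    - {"grip": 1, "slide": [0, 0, 0], "spin": 1}
    - {"grip": 1, "slide": [0, 0, 0], "spin": 1}
    - {"grip": 1, "slide": [0, 0, 0], "spin": 1}
    - {"grip": 1, "slide": [0, 0, 0], "spin": 1}
    - {"grip": 1, "slide": [0, 0, 0], "spin": 1}
    - {"grip": 1, "slide": [0, 0, 0], "spin": 1}
    - {"grip": 1, "slide": [0, 0, 0], "spin": 1}

```text
time: 3.85
tool_pos: [0.5153, -0.0876, 0.3298]
ee_rot: [-3.14, -0.0, 1.556]
wrist_force: [0.0, -0.5, 0.0]
width: 0.0
finger_force: 0.0
```

Request:
arm_command:
  plan:
    - {"grip": 1, "slide": [-0.034, 0, 0], "spin": 0}
    - {"grip": 1, "slide": [0, 0, 0.08], "spin": 1}
    - {"grip": 1, "slide": [0, 0, 0.08], "spin": 1}
    - {"grip": 1, "slide": [0, 0, 0.08], "spin": 1}
    - {"grip": 1, "slide": [0, 0, 0.02], "spin": 1}
    - {"grip": 1, "slide": [0, 0, 0], "spin": 0}

```text
time: 4.6
tool_pos: [0.5145, -0.1054, 0.1988]
ee_rot: [-3.138, 0.0, 1.211]
wrist_force: [-0.2, 0.4, 1.1]
width: 0.0007
finger_force: 0.0
```

Run:
```python
from bench import snapshot
import cv2, numpy as np
a=snapshot("wrist")[:,:,::-1]; b=snapshot("scene")[100:300,160:420,::-1]
cv2.imwrite("pics/p2.png",np.vstack([cv2.resize(a,(480,300)),cv2.resize(b,(390,300)).copy() if 0 else cv2.copyMakeBorder(cv2.resize(b,(390,300)),0,0,0,90,0)]))
```

```text
(no output)
```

View pics/p2.png

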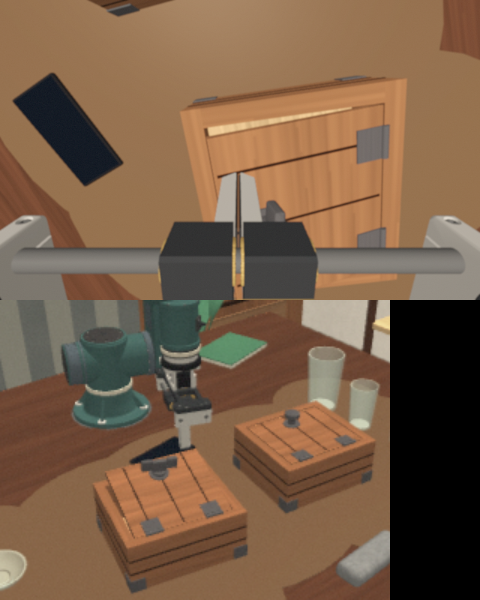

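The wrist view shows the closed fingertips (238,175) over bare lid, between the wing (272,210) and the lid's left edge. The scene view agrees. Pressing down now.

Request:
arm_command:
  plan:
    - {"grip": 1, "slide": [0, 0, 0.02], "spin": 0}
    - {"grip": 1, "slide": [0, 0, 0.02], "spin": 0}
    - {"grip": 1, "slide": [0, 0, 0.016], "spin": 0}
    - {"grip": 1, "slide": [0, 0, 0.014], "spin": 0}
    - {"grip": 1, "slide": [0, 0, 0.014], "spin": 0}
    - {"grip": 1, "slide": [0, 0, 0.014], "spin": 0}
    - {"grip": 1, "slide": [0, 0, 0.014], "spin": 0}
    - {"grip": 1, "slide": [0, 0, 0.008], "spin": 0}

```text
time: 5.7
tool_pos: [0.5149, -0.1045, 0.1398]
ee_rot: [-3.14, 0.0, 1.21]
wrist_force: [-2.0, 0.0, 3.4]
width: 0.0004
finger_force: 1.7
```

Request:
arm_command:
  plan:
    - {"grip": 1, "slide": [0, 0, 0.004], "spin": 0}
    - {"grip": 1, "slide": [0, 0, 0], "spin": 0}

```text
time: 5.95
tool_pos: [0.5155, -0.1047, 0.138]
ee_rot: [3.141, -0.0, 1.21]
wrist_force: [-0.2, 0.1, -0.6]
width: 0.0003
finger_force: 0.0
```

Request:
arm_command:
  plan:
    - {"grip": 1, "slide": [0, 0, 0.004], "spin": 0}
    - {"grip": 1, "slide": [0, 0, 0.002], "spin": 0}
    - {"grip": 1, "slide": [0, 0, 0], "spin": 0}

```text
time: 6.32
tool_pos: [0.5156, -0.1047, 0.1357]
ee_rot: [3.141, -0.0, 1.21]
wrist_force: [-1.0, 0.3, 2.6]
width: 0.0006
finger_force: 1.3
```

Request:
arm_command:
  plan:
    - {"grip": 1, "slide": [0, 0, 0.003], "spin": 0}
    - {"grip": 1, "slide": [0, 0, 0], "spin": 0}

```text
time: 6.58
tool_pos: [0.5156, -0.1047, 0.1352]
ee_rot: [3.14, -0.0, 1.21]
wrist_force: [-2.3, 0.6, 7.0]
width: 0.0005
finger_force: 3.4
```

Request:
arm_command:
  plan:
    - {"grip": 1, "slide": [0, 0, 0.003], "spin": 0}
    - {"grip": 1, "slide": [0, 0, 0], "spin": 0}
    - {"grip": 1, "slide": [0, 0, 0], "spin": 0}

```text
time: 6.95
tool_pos: [0.5156, -0.1047, 0.1351]
ee_rot: [3.14, -0.0, 1.21]
wrist_force: [-5.5, 0.5, 12.2]
width: 0.0003
finger_force: 5.9
```

Request:
arm_command:
  plan:
    - {"grip": 1, "slide": [0, 0, -0.05], "spin": 0}
    - {"grip": 1, "slide": [0, 0, -0.1], "spin": 0}
    - {"grip": 1, "slide": [0, 0, -0.1], "spin": 0}
    - {"grip": -1, "slide": [-0.1, 0, 0], "spin": 0}
    - {"grip": -1, "slide": [-0.1, 0, 0], "spin": 0}
    - {"grip": -1, "slide": [0, 0, 0], "spin": 0}
    - {"grip": -1, "slide": [0, 0, 0], "spin": 0}

```text
time: 7.82
tool_pos: [0.48, -0.1979, 0.2568]
ee_rot: [-3.141, -0.001, 1.209]
wrist_force: [0.2, 0.9, 0.2]
width: 0.0369
finger_force: 0.0
```

Run:
```python
from bench import snapshot, sensors
import cv2, numpy as np
o=sensors.get_obs(); print(o["tool_pos"],o["ee_rot"])
w=snapshot("wrist")[:,:,::-1]; cv2.imwrite("pics/w3.png",w)
b=snapshot("scene")[:,:,::-1]; cv2.imwrite("pics/s3.png",b); b=b[185:295,215:330]
t=snapshot("top")[:,:,::-1]; cv2.imwrite("pics/t3.png",t)
cv2.imwrite("pics/p3.png",np.hstack([cv2.resize(w,(480,300)),cv2.resize(b,(314,300),interpolation=cv2.INTER_CUBIC)]))
```

```text
[ 0.48000455 -0.19793995  0.25681265] [-3.14077634e+00 -9.14323559e-04  1.20931306e+00]
```

View pics/p3.png

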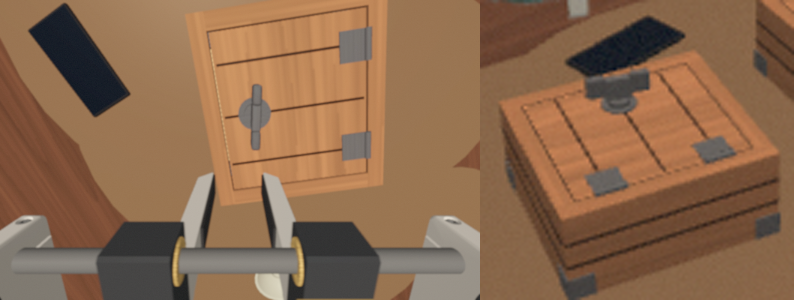

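The lid is flush all round, so it is shut. The wing blade shows at (256,85)–(255,148) in the wrist view. I'll measure it there.

Run:
```python
from h import *
c=camera_info("wrist")
Rm=R.from_euler("xyz",c["rotation"]).as_matrix()
def back(u,v,z):
    d=Rm@np.array([(u-c["cx"])/c["fx"],-(v-c["cy"])/c["fy"],-1]); return c["position"]+d*(z-c["position"][2])/d[2]
S=4/3
e=[back(256.5*S,85*S,.149),back(255*S,149*S,.149)]
print(e, (e[0]+e[1])/2, np.linalg.norm(e[0]-e[1]))
d=e[0]-e[1]; print("blade dir",np.arctan2(d[1],d[0]))
k=[back(u*S,v*S,.11) for u,v in((208,30),(367,6),(234,190),(367,170))]
print("lid corners",np.round(k,4).tolist())
d=k[0]-k[2];print("front edge dir",np.arctan2(d[1],d[0]), np.linalg.norm(d))
print("model axis",chest([.5557,-.1792,-.2075],np.array([[-.048,0,.136]])))
```

```text
[array([ 0.52391086, -0.13694976,  0.149     ]), array([ 0.49931769, -0.20185167,  0.149     ])] [ 0.51161427 -0.16940072  0.149     ] 0.06940520205252962
blade dir 1.2085860604079894
lid corners [[0.4949, -0.0639, 0.11], [0.6668, -0.103, 0.11], [0.4519, -0.2587, 0.11], [0.6262, -0.2933, 0.11]]
front edge dir 1.3531292791657383 0.19951237263737234
model axis [[ 0.50872965 -0.16931132  0.136     ]]
```

Request:
arm_command:
  plan:
    - {"grip": -1, "slide": [0.075, 0.037, 0], "spin": 0}
    - {"grip": -1, "slide": [0, 0, 0], "spin": 0}
    - {"grip": -1, "slide": [0, 0, 0], "spin": 0}
    - {"grip": -1, "slide": [0, 0, 0.06], "spin": 0}
    - {"grip": -1, "slide": [0, 0, 0.06], "spin": 0}
    - {"grip": -1, "slide": [0, 0, 0.06], "spin": 0}
    - {"grip": -1, "slide": [0, 0, 0.03], "spin": 0}
    - {"grip": -1, "slide": [0, 0, 0.018], "spin": 0}
    - {"grip": -1, "slide": [0, 0, 0], "spin": 0}

```text
time: 9.1
tool_pos: [0.5105, -0.1698, 0.1436]
ee_rot: [3.142, -0.0, 1.21]
wrist_force: [0.3, 0.1, 0.2]
width: 0.0938
finger_force: 0.0
```

Request:
arm_command:
  plan:
    - {"grip": 1, "slide": [0, 0, 0], "spin": 0}
    - {"grip": 1, "slide": [0, 0, 0], "spin": 0}
    - {"grip": 1, "slide": [0, 0, 0], "spin": 0}
    - {"grip": 1, "slide": [0, 0, 0], "spin": 0}
    - {"grip": 1, "slide": [0, 0, 0], "spin": 0}
    - {"grip": 1, "slide": [0, 0, 0], "spin": 0}

```text
time: 9.85
tool_pos: [0.5105, -0.1696, 0.1434]
ee_rot: [-3.141, -0.0, 1.21]
wrist_force: [-0.1, 0.8, 0.2]
width: 0.0377
finger_force: 0.0
```

Request:
arm_command:
  plan:
    - {"grip": 1, "slide": [0, 0, 0], "spin": 0}
    - {"grip": 1, "slide": [0, 0, 0], "spin": 0}
    - {"grip": 1, "slide": [0, 0, 0], "spin": 0}
    - {"grip": 1, "slide": [0, 0, 0], "spin": 0}
    - {"grip": 1, "slide": [0, 0, 0], "spin": 0}

```text
time: 10.48
tool_pos: [0.5116, -0.1701, 0.1435]
ee_rot: [3.139, -0.0, 1.21]
wrist_force: [4.5, -1.9, -2.7]
width: 0.0098
finger_force: 30.0
```

The blade is gripped: opening 9.8 mm against its 10 mm thickness, at 30 N. Now turning it clockwise.

Request:
arm_command:
  plan:
    - {"grip": 1, "slide": [0, 0, 0], "spin": 1}
    - {"grip": 1, "slide": [0, 0, 0], "spin": 1}
    - {"grip": 1, "slide": [0, 0, 0], "spin": 1}
    - {"grip": 1, "slide": [0, 0, 0], "spin": 1}
    - {"grip": 1, "slide": [0, 0, 0], "spin": 1}
    - {"grip": 1, "slide": [0, 0, 0], "spin": 1}
    - {"grip": 1, "slide": [0, 0, 0], "spin": 1}
    - {"grip": 1, "slide": [0, 0, 0], "spin": 1}

```text
time: 11.48
tool_pos: [0.5117, -0.1701, 0.1435]
ee_rot: [3.139, -0.002, 0.509]
wrist_force: [5.8, -1.3, -2.9]
width: 0.0101
finger_force: 30.0
```

Request:
arm_command:
  plan:
    - {"grip": 1, "slide": [0, 0, 0], "spin": 1}
    - {"grip": 1, "slide": [0, 0, 0], "spin": 1}
    - {"grip": 1, "slide": [0, 0, 0], "spin": 1}
    - {"grip": 1, "slide": [0, 0, 0], "spin": 1}
    - {"grip": 1, "slide": [0, 0, 0], "spin": 1}
    - {"grip": 1, "slide": [0, 0, 0], "spin": 1}
    - {"grip": 1, "slide": [0, 0, 0], "spin": 1}
    - {"grip": 1, "slide": [0, 0, 0], "spin": 1}
    - {"grip": 1, "slide": [0, 0, 0], "spin": 0}
    - {"grip": 1, "slide": [0, 0, 0], "spin": 0}

```text
time: 12.72
tool_pos: [0.5116, -0.1701, 0.1435]
ee_rot: [3.141, -0.003, -0.187]
wrist_force: [5.0, -1.5, -2.7]
width: 0.0095
finger_force: 30.0
```

Request:
arm_command:
  plan:
    - {"grip": -1, "slide": [0, 0, 0], "spin": 0}
    - {"grip": -1, "slide": [0, 0, 0], "spin": 0}
    - {"grip": -1, "slide": [0, 0, 0], "spin": 0}
    - {"grip": -1, "slide": [0, 0, 0], "spin": 0}
    - {"grip": -1, "slide": [0, 0, 0], "spin": 0}
    - {"grip": -1, "slide": [0, 0, -0.03], "spin": 0}
    - {"grip": -1, "slide": [0, 0, -0.08], "spin": 0}
    - {"grip": -1, "slide": [0, 0, -0.1], "spin": 0}
    - {"grip": -1, "slide": [-0.1, 0, 0], "spin": 0}
    - {"grip": -1, "slide": [0, 0, 0], "spin": 0}

```text
time: 13.98
tool_pos: [0.4598, -0.1599, 0.2503]
ee_rot: [3.141, -0.002, -0.187]
wrist_force: [-0.1, -0.3, 0.3]
width: 0.094
finger_force: 0.0
```

Run:
```python
from bench import snapshot, sensors
import cv2, numpy as np
w=snapshot("wrist")[:,:,::-1]
b=snapshot("scene")[:,:,::-1][140:295,215:450]
cv2.imwrite("pics/p4.png",np.hstack([cv2.resize(w,(448,280)),cv2.resize(b,(350,280),interpolation=cv2.INTER_CUBIC)]))
o=sensors.get_obs();print(o["tool_pos"],o["qvel"],o["wrist_force"],o["width"])
```

```text
[ 0.46157169 -0.16043599  0.24947999] [ 0.00384579  0.02988519 -0.01248254  0.00019127 -0.00487282  0.0025226 ] [ 0.48569085  0.04661932 -1.05404753] 0.0942077024505949
```

View pics/p4.png

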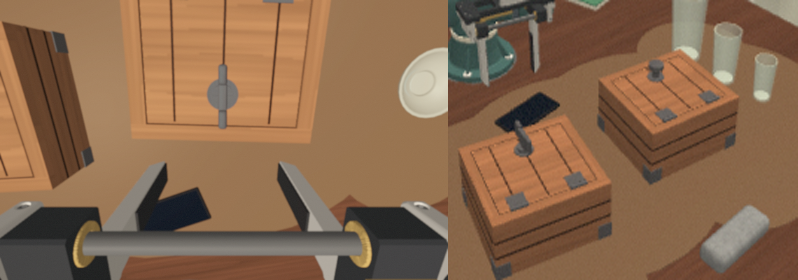

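The blade (222,65)–(222,128) now stands square to the front edge and parallel to the lid's plank lines. The lid is flush, the glasses are still in place, and the gripper is clear of everything.

```bash
python3 -c "
from bench import ticket; print(ticket.close_job())"
```

```text
the job is handed in; nothing more can be done
None
```

The chest lid is shut and the wing knob is turned a quarter turn to about 1.54 rad, which should leave it latched; the glass was not touched, and the job is handed in (no verdict was returned).

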